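Set the indexing head to its marked hole with the gear play taken up

TASK

The crank of the indexing head has been wound clockwise past its hole, the first one anticlockwise of the sector arm's edge, and its pin left riding on the plate. Draw the spring pin clear by its knob, wind the crank back anticlockwise (seen from above) well past that hole, further than the free play in the gears, then bring it up clockwise with the pin riding on the plate until it drops fully home in the hole. Feel for the hole and stop gently, never forcing the pin; let go, and leave the things lying about where they are.

Things in the scene. Friction and masses are not known exactly. Their poses are not given: they have to be found in the camera images.
- indexing_head: Grey cast gear case on a base 142 x 284 x 12 mm, fixed to the table; origin at the centre of its underside, z up, y along its length. At its y = -70 mm is the crank axis with the index plate, at y = +75 mm the coil table: a 92 mm graduated disc with a copper coil, up to 103 mm above the work surface.
- crank_axis (a point): The upright axis of the crank, at the upper face of the index plate, 64 mm above the work surface. The plate is a bare metal disc 128 mm across, 8 mm thick, with 6 through holes of 8 mm, 60 degrees (54.5 mm) apart on a circle of 52 mm radius. It does not turn. Above it turns the crank, a flat steel bar 23 mm wide, top 22 mm above the plate; its hub and nut reach 33 mm above the plate.
- sector_edge (a point): Outer end of the straight edge of the sector arm, 46 mm from the crank axis, just inside the circle of holes. Seen from above, the marked hole is the first one past this edge on its anticlockwise side: its centre lies 3 to 32 mm past the edge along the circle, differently each time; it is not measured.
- sector_arm: Sector arm: a flat dark steel blade 2.5 mm thick lying on the plate and pointing outward; it does not turn under the work. Origin on the crank axis at the plate's upper face, x outward along the blade's straight edge, y toward its anticlockwise side (where the marked hole is), z up. The blade lies on the -y side of the edge.
- knob_grip (a point): Point on the upright axis of the round black pull knob at the crank's end, 52 mm from the crank axis, 14 mm above the knob's foot. The knob is 24 mm thick over its lowest 22 mm, with a 27.6 mm lip above, 30 mm tall in all. Its foot is 37 mm above the plate while the pin rides on it; below are a 17 mm sleeve (top 6 mm lower) and the crank's bar. The knob turns freely on the pin and rises with it.
- index_pin: Steel pin under the knob, 6.4 mm thick, with a rounded nose; origin at its lower tip on the knob's axis, 51 mm below knob_grip. More than 15 N on the pin, down or sideways, from the plate or a hole's wall, burrs the soft plate. Its friction on the plate is about 1.5 N while it rides.
- plunger (a joint): Up and down travel of pin and knob in the crank, m: 0 = tip at the plate's face (it reads about -0.001 while riding), -0.0065 = fully home in a hole (stop), +0.012 = fully drawn out (stop). A spring pushes it down with 6 N at 0, 4 N when home, 10 N fully drawn; let go, it comes down by itself. Pressing hard on the knob's side hinders it.
- crank (a joint): Where the crank stands within the free play of the gears, rad: +0.1 = all play taken up clockwise (turned clockwise last), -0.1 = all taken up anticlockwise. So the play is 0.2 rad in all, 10.4 mm at the pin. It is not the angle of the crank. The crank stays where it is left; with the pin riding, pushing the knob round takes about 1.5 N within the play and 3 to 5 N when it drives the gears.
- coil_table (a joint): Angle of the coil table from its start, rad, anticlockwise from above. The gears turn it a quarter as far as the crank, the other way round.
- hex_key: Black hex key, 27 x 80 x 4 mm, lying in front of the head. Origin under its middle.
- eraser: Eraser, 20 x 42 x 12 mm, lying in front of the head. Origin under its middle.
- pencil: Green pencil, 117 mm long, 7 mm thick, lying beyond the coil-table end of the head. Origin under its middle.

How it is judged (in metres and radians):
On the way, in this order (a step that is already met when the one before it is completed fails the run):
1. the pin is drawn clear of the plate (by more than 1 mm) (value of joint plunger above 0.001 m), for 0.1 s.
2. the crank has been wound anticlockwise past the sector arm's edge, the play taken up anticlockwise (y of index_pin in the frame of sector_arm above 0 m and x of index_pin in the frame of sector_arm above 0 m and value of joint crank below -0.07 rad), for 0.1 s.
At the end, for the whole second after the job is handed in: The pin is home (at least 5 mm deep) in the first hole past the sector arm's edge, on its anticlockwise side (1.5 to 33 mm past it); the play of the gears is taken up clockwise (crank joint above 0.04 of 0.1 rad); the coil table is at rest (value of joint plunger below -0.005 m and y of index_pin in the frame of sector_arm between 0.0015 and 0.033 m and x of index_pin in the frame of sector_arm above 0 m and value of joint crank above 0.04 rad and velocity of joint coil_table between -0.01 and 0.01 rad/s); the robot touches nothing.
It fails at once if the pin is forced against the plate or a hole's wall with more than 15 N (contact force between index_pin and anything else above 15 N).
It fails at once if a bystander (hex key, eraser, pencil) is moved by more than 15 mm (distance of any of hex_key, eraser, pencil from where it was at the start of the episode above 0.015 m).
It also fails if it takes over 61 s, if anything falls off the work surface, if the arm or the gripper's body presses on something with over 40 N, if the wrist force passes 120 N, or if a joint passes its speed limit or range.

ROBOT

A 6-joint arm with a two-finger parallel gripper is mounted at the origin on a cart in front of the work surface, level with it; the furniture and walls round the work are solid. World frame = base frame: x ahead of the robot, y to its left, z up, the work surface at z = 0. Lengths are in m, angles in degrees, forces in N, time in s.
With the tool pointing down it reaches from about 0.425 to 0.95 m from the base axis. Payload 14.7 kg.
Tool frame: the origin (TCP) lies at the very end of the fingers, on their centre line; the grasp point (between the pads) lies ctrl.hold_point_z behind it (ctrl.hold_point_z is the distance from the TCP to the grasp point, in m); x points along the fingers, z is the direction in which the jaws open and shut, and the axes are right-handed (so a half turn about x gives the same grasp; the last joint's range is limited). The gripper opens to 85 mm and grips with 20 to 120 N. Pads are 22 mm wide; open, the fingers measure 114 mm over their backs; the gripper's body (76 mm by 85 mm) begins 54 mm behind the grasp point. The pads swing forward as they close: fully open they stand 13 mm farther back than shut.
Start: joints at [64.481, 27.513, 91.461, -0, 61.026, -2.67], TCP at [0.252, 0.599, 0.231] pointing down, gripper open.
Joint ranges: [-157.49, 157.49], [-46.99, 117.5], [13.45, 153.17], [-89.5, 269.5], [5.16, 153.95], [-167.48, 167.48]. Speed limits (degrees/s): [108.29, 108.29, 136.94, 172.46, 172.46, 172.46].

INTERFACE

Orientations are given as a 3x3 rotation matrix whose columns are the frame's x, y, z axes.
In Python, from plant import telemetry, viewer, ctrl gives the robot as it stands. The module is installed in compiled form; this text tells all that it offers.
- The arm moves only by the tool play_rows, never from a script. Its argument "rows" is a list of rows, each an object with "delta_pos": the shift along the tool's x, y, z in cm, a list of three; "turn": the turn about the tool's x in degrees; "claw": the opening, from 0 (shut) to 1 (fully open). A call has 1 to 10 rows; each row is the pose to reach, as a shift and turn from the pose commanded when the call began, along the tool's axes at that moment; what a row does not reach only later rows make up. A row lasts 1/10 s, in which the tool goes at most 50 mm and 8.59 degrees, less where a joint would pass 70% of its speed; a pose out of reach is approached as far as the arm can. A call with a gripper value outside its range is refused whole. The fingers move at their own pace and stop on an object; the grip force is fixed at half the most. Time passes only in rows, so rows that repeat a pose let the fingers close. It gives the time, the measured TCP pose, the force and the opening at its end, in the units of the state.
- telemetry.get_obs(): the state, without advancing time (a new reading comes with each control period).
- viewer.read_camera(name): name is "side" or "top"; returns (picture, depth): 400x640x3 uint8, blue, green, red; 400x640 float32, m along the optical axis (not along the pixel's ray), 0 where there is no reading.
- viewer.get_calibration(name): a dict with "camera_matrix" (3x3 intrinsics, pixels), "eye" and "orientation" of the camera in the world. Camera axes: x right, y down, z forward; pixel columns grow to the right and rows downward; lengths in m; the calibration is good to about 2 mm. A picture is of the moment at which its call begins. get_calibration takes no time and is no camera call.
- ctrl.job_done(): hands the job in, once; it reports no verdict.
The state is a dict: "time": time; "q": joint angles; "dq": joint speeds; "joint_torque": joint torques, N m; "tool_pos": TCP position; "tcp_rot": TCP orientation; "ft_force": force on the tool from outside, world axes, zero at the start; "torque": the same for the moment, N m; "width": finger opening in m.
Only numpy, scipy, OpenCV 4.12 (cv2) and the standard library are available. Lean on these libraries where they do the work, as an engineer would, in place of code of your own. Each camera call takes 0.05 s, during which the arm holds its last target.

## Working session

There is one attempt and no reset: what is moved stays moved. The work goes in short steps, Python scripts to look and compute and a tool call to move; the robot and the scene stay as the last step left them, time stands still between calls to the robot, and variables do not carry over. Pictures are saved under pics/ and viewed, and the job is handed in when it is done.

Besides the shell and the picture viewer there is one more tool, called in YAML: its name, and indented under it one key for each argument. play_rows: Moves the arm, as the interface text tells. Its arguments: {"type":"object","properties":{"rows":{"type":"array","items":{"type":"object","properties":{"delta_pos":{"type":"array","items":{"type":"number"}},"turn":{"type":"number"},"claw":{"type":"number"}}}}},"required":["rows"]}

```bash
mkdir -p pics; ls; python3 - <<'E'
from plant import telemetry, viewer, ctrl
import cv2,numpy as np
o=telemetry.get_obs()
for k,v in o.items(): print(k,np.round(v,4).tolist())
print(ctrl.hold_point_z)
for n in("side","top"):
    p,d=viewer.read_camera(n); cv2.imwrite(f"pics/{n}0.png",p); np.save(f"{n}0.npy",d)
    c=viewer.get_calibration(n); print(n,{k:np.round(v,4).tolist() for k,v in c.items()})
E
```

```text
pics
time 0.0
q [64.4802, 27.5503, 91.4946, 0.0014, 61.0269, -2.6689]
dq [0.0684, 0.0488, 0.0918, 0.0276, 0.0943, 0.0192]
joint_torque [0.0026, -95.0649, -43.0186, 0.0002, 0.0123, -0.0]
tool_pos [0.2522, 0.5986, 0.2307]
tcp_rot [[-0.0006, -0.9215, 0.3883], [-0.0011, 0.3883, 0.9215], [-1.0, 0.0001, -0.0013]]
ft_force [0.7294, -0.1835, 0.7172]
torque [0.0057, 0.0046, 0.0223]
width 0.0852
0.0187
side {'camera_matrix': [[423.5888, 0.0, 317.3563], [0.0, 423.5888, 198.7087], [0.0, 0.0, 1.0]], 'eye': [0.4186, 0.7296, 0.5537], 'orientation': [[-0.9959, -0.0285, 0.0853], [-0.0869, 0.5493, -0.8311], [-0.0232, -0.8351, -0.5495]]}
top {'camera_matrix': [[470.1815, 0.0, 314.6975], [0.0, 470.1815, 198.0079], [0.0, 0.0, 1.0]], 'eye': [0.3345, 0.022, 0.9339], 'orientation': [[0.0549, -0.9773, 0.2047], [-0.9985, -0.0528, 0.0159], [-0.0048, -0.2053, -0.9787]]}
```

View pics/side0.png

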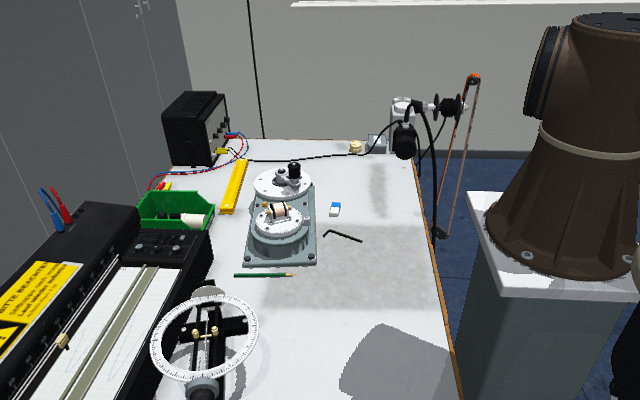

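View pics/top0.png

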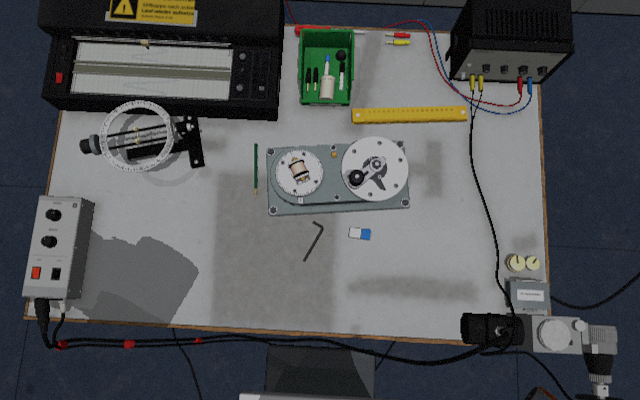

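```bash
python3 - <<'E'
import cv2
p=cv2.imread("pics/top0.png"); cv2.imwrite("pics/topz.png",cv2.resize(p[125:220,325:420],None,fx=6,fy=6,interpolation=cv2.INTER_CUBIC))
p=cv2.imread("pics/side0.png"); cv2.imwrite("pics/sidez.png",cv2.resize(p[150:275,235:330],None,fx=4.5,fy=4.5,interpolation=cv2.INTER_CUBIC))
E
```

```text
(no output)
```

View pics/topz.png

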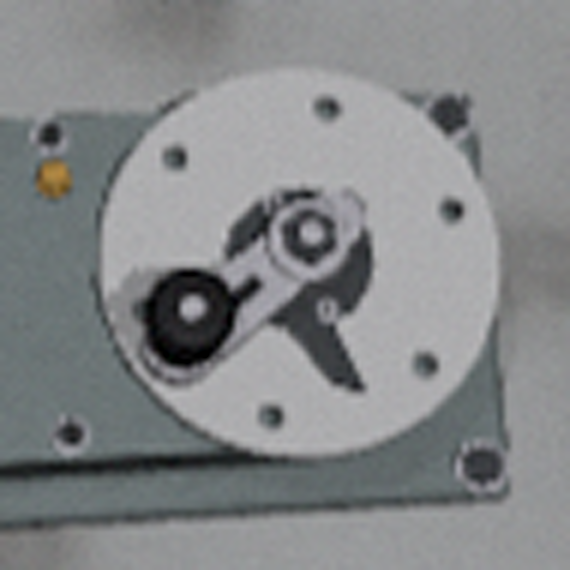

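View pics/sidez.png

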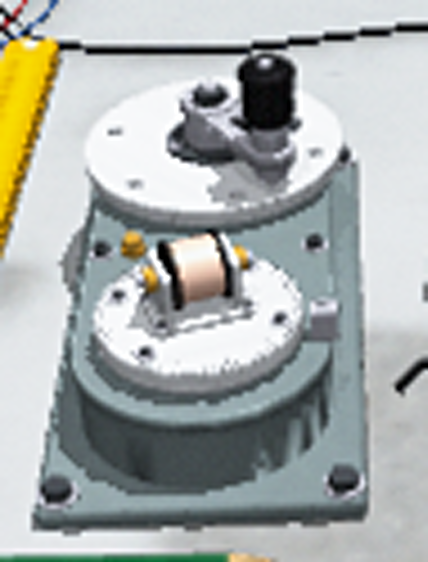

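The pictures show the head with its crank end near top pixel (375,168) and the knob near (356,177). The blade points to about (385,189). The target hole should be the one near (396,185), and I'll measure it next.

```bash
cat >h.py <<'E'
import numpy as np,cv2
from plant import telemetry, viewer, ctrl
def ray(n,uv):
    c=viewer.get_calibration(n);K=np.array(c["camera_matrix"]);R=np.array(c["orientation"])
    uv=np.atleast_2d(uv).astype(float)
    d=np.c_[(uv[:,0]-K[0,2])/K[0,0],(uv[:,1]-K[1,2])/K[1,1],np.ones(len(uv))]
    return np.array(c["eye"]),d@R.T
def plane(n,uv,z):
    e,d=ray(n,uv); return e+d*((z-e[2])/d[:,2])[:,None]
def px(n,P):
    c=viewer.get_calibration(n);K=np.array(c["camera_matrix"]);R=np.array(c["orientation"])
    q=(np.atleast_2d(P)-np.array(c["eye"]))@R@K.T
    return q[:,:2]/q[:,2:]
E
python3 - <<'E'
from h import *
from scipy.optimize import least_squares
for n,r in(("top",[(328,107),(175,157),(452,209),(425,363),(272,415)]),):
    p=cv2.imread("pics/top0.png");g=cv2.cvtColor(p,cv2.COLOR_BGR2GRAY).astype(float)
    C=[]
    for a in r:
        u,v=325+(a[0]+.5)/6-.5,125+(a[1]+.5)/6-.5
        i,j=int(round(u)),int(round(v))
        w=np.clip(150-g[j-3:j+4,i-3:i+4],0,None)
        bg=np.median(g[j-4:j+5,i-4:i+5]); w=np.clip(bg-12-g[j-3:j+4,i-3:i+4],0,None)
        yy,xx=np.mgrid[-3:4,-3:4]; C.append((i+(w*xx).sum()/w.sum(),j+(w*yy).sum()/w.sum()))
    P=plane("top",C,.064)
    print(np.round(C,2).tolist(),np.round(P,4).tolist())
    k=np.array([0,1,-1,-2,-3])
    # anticlockwise order
    f=lambda x:np.r_[P[:,0]-x[0]-.052*np.cos(x[2]+k*np.pi/3),P[:,1]-x[1]-.052*np.sin(x[2]+k*np.pi/3)]
    c0=P[:,:2].mean(0); s=least_squares(f,[*c0,np.arctan2(*(P[0,:2]-c0)[::-1])]);
    print(s.x[:2],np.degrees(s.x[2]),np.round(f(s.x)*1e3,1))
    ang=s.x[2]+k*np.pi/3; print(np.degrees(ang))
    # blade tip, knob
    for nm,a,z in(("tipR",(365,388),.0665),("tipL",(345,388),.0665),("knobtop",(190,308),.064+.067),("nut",(312,236),.097)):
        u,v=325+(a[0]+.5)/6-.5,125+(a[1]+.5)/6-.5
        q=plane("top",(u,v),z)[0]; dd=q[:2]-s.x[:2]; print(nm,(u,v),q,np.hypot(*dd),np.degrees(np.arctan2(dd[1],dd[0])))
    np.save("fit.npy",s.x)
    print("side px centre,holes",np.round(px("side",[*s.x[:2],.064]),1))
    d=np.load("top0.npy"); e,rr=ray("top",[(357,177),(340,160),(372,150)])
    for (u,v),r1 in zip([(357,177),(350,160),(372,150)],rr): print(e+r1*d[v,u])
    # side view: knob top
    a=(268,66);u,v=235+(a[0]+.5)/4.5-.5,150+(a[1]+.5)/4.5-.5
    print("side knobtop",plane("side",(u,v),.131))
E
```

```text
[[379.17, 142.53], [353.85, 150.84], [399.97, 159.56], [395.6, 185.26], [369.93, 193.92]] [[0.6329, -0.0826, 0.064], [0.6135, -0.0342, 0.064], [0.6007, -0.1234, 0.064], [0.5495, -0.116, 0.064], [0.53, -0.0678, 0.064]]
[ 0.581426   -0.07513933] -8.12401978128012 [-0.  -0.1 -0.1  0.1  0.1 -0.1 -0.   0.   0.1 -0. ]
[  -8.12401978   51.87598022  -68.12401978 -128.12401978 -188.12401978]
tipR (385.4166666666667, 189.25) [ 0.54006781 -0.09651817  0.0665    ] 0.046557010220397876 -152.66468482357988
tipL (382.0833333333333, 189.25) [ 0.53972878 -0.09022847  0.0665    ] 0.044343440001258234 -160.10611637200165
knobtop (356.25, 175.91666666666666) [ 0.54611294 -0.03586418  0.131     ] 0.052816183324208885 131.95933471804204
nut (376.5833333333333, 163.91666666666666) [ 0.57992908 -0.07492871  0.097     ] 0.0015116619588560396 171.99098588390655
side px centre,holes [[281.4 181.9]]
[ 0.54424813 -0.0372634   0.13087978]
[ 0.59441198 -0.00843538  0.06145734]
[ 0.61711612 -0.06917573  0.06366472]
side knobtop [[ 0.5436689  -0.03676907  0.131     ]]
```

```bash
python3 - <<'E'
from h import *
from plant import viewer
A=np.array([.252,.599]);B=np.array([.5455,-.0365]);t=(B-A)/np.linalg.norm(B-A)
for n in("top","side"):
    d=np.load(f"{n}0.npy");v,u=np.mgrid[:400,:640];e,r=ray(n,np.c_[u.ravel(),v.ravel()]);P=e+r*d.ravel()[:,None]
    P=P[d.ravel()>0];s=(P[:,:2]-A)@t;l=np.abs((P[:,:2]-A)@[-t[1],t[0]])
    m=(s>-.05)&(s<.8)&(l<.12)&(P[:,2]>.1)
    print(n,m.sum(),P[m].max(0) if m.any() else "", P[m].min(0) if m.any() else "")
E
```

```text
top 255 [0.57905707 0.07899086 0.13341469] [ 0.53242571 -0.04805722  0.10004053]
side 2708 [0.57959227 0.60808604 0.42891632] [ 0.23921241 -0.07462213  0.10000566]
```

play_rows:
  rows:
    - {"delta_pos":[0.5,-5.17,-4.71],"turn":8,"claw":0.55}
    - {"delta_pos":[0.5,-10.3,-9.4],"turn":16,"claw":0.55}
    - {"delta_pos":[1,-15.5,-14.1],"turn":24,"claw":0.55}
    - {"delta_pos":[1.5,-20.7,-18.9],"turn":32,"claw":0.55}
    - {"delta_pos":[2,-25.8,-23.6],"turn":40,"claw":0.55}
    - {"delta_pos":[2.5,-31,-28.3],"turn":48,"claw":0.55}
    - {"delta_pos":[3,-36.2,-33],"turn":56,"claw":0.55}
    - {"delta_pos":[3.5,-41.4,-37.7],"turn":64,"claw":0.55}
    - {"delta_pos":[4,-46.5,-42.4],"turn":72,"claw":0.55}
    - {"delta_pos":[5,-51.7,-47.1],"turn":80,"claw":0.55}

```text
time: 1.1
tool_pos: [0.462, 0.1441, 0.1994]
tcp_rot: [[0.0, 0.228, 0.974], [0.0, 0.974, -0.228], [-1.0, 0.0, 0.0]]
ft_force: [1.2, -0.0, -1.0]
width: 0.047
```

```bash
cat >>h.py <<'E'
def st():
    o=telemetry.get_obs();R=np.array(o["tcp_rot"]);T=np.array(o["tool_pos"])
    print("t",round(o["time"],2),"tcp",np.round(T,4).tolist(),"zang",np.degrees(np.arctan2(R[1,2],R[0,2])).round(2),"F",np.round(o["ft_force"],1).tolist(),"w",round(o["width"],4),"q6",np.round(o["q"],1).tolist())
    return T,R
def to(tgt):
    T,R=st(); print("delta cm",np.round(R.T@(np.array(tgt)-T)*100,2))
E
python3 -c "
from h import *
to([.5455,-.0365,.15])"
```

```text
t 1.1 tcp [0.462, 0.1441, 0.1994] zang -13.18 F [1.2, -0.0, -1.0] w 0.047 q6 [13.7, 16.6, 114.8, 0.0, 48.6, 26.9]
delta cm [  4.94 -15.69  12.24]
```

play_rows:
  rows:
    - {"delta_pos":[0.5,-4,3],"turn":5,"claw":0.5}
    - {"delta_pos":[1.5,-8,6],"turn":10,"claw":0.5}
    - {"delta_pos":[2.5,-12,9],"turn":14,"claw":0.5}
    - {"delta_pos":[3.5,-15.7,12.2],"turn":17,"claw":0.5}
    - {"delta_pos":[3.5,-15.7,12.2],"turn":17,"claw":0.5}
    - {"delta_pos":[3.5,-15.7,12.2],"turn":17,"claw":0.5}

```text
time: 1.7
tool_pos: [0.5454, -0.0352, 0.1638]
tcp_rot: [[-0.001, 0.5, 0.866], [0.0, 0.866, -0.5], [-1.0, -0.0, -0.001]]
ft_force: [0.5, 0.7, 0.4]
width: 0.0429
```

```bash
python3 -c "
from h import *
to([.5455,-.0365,.098])
p,d=viewer.read_camera('side'); cv2.imwrite('pics/s1.png',cv2.resize(p[110:260,220:380],None,fx=4,fy=4))"
```

```text
t 1.7 tcp [0.5454, -0.0352, 0.1638] zang -29.97 F [0.5, 0.7, 0.4] w 0.0429 q6 [-6.9, 24.0, 109.0, 0.0, 47.1, 23.1]
delta cm [ 6.58 -0.11  0.08]
```

View pics/s1.png

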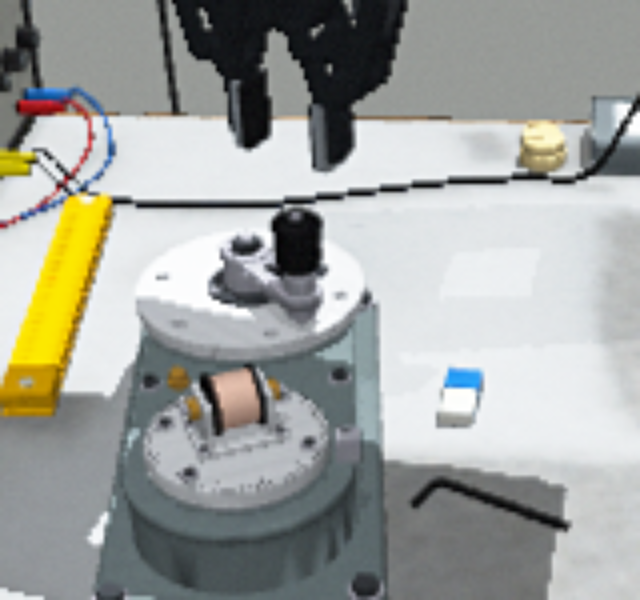

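The open fingers straddle the knob: the pads are at about (250,145) and (330,165) in the crop, and the knob top is at (298,215). I'm going down.

play_rows:
  rows:
    - {"delta_pos":[1.5,-0.1,0.1],"turn":0,"claw":0.5}
    - {"delta_pos":[3,-0.1,0.1],"turn":0,"claw":0.5}
    - {"delta_pos":[4.2,-0.1,0.1],"turn":0,"claw":0.5}
    - {"delta_pos":[5.4,-0.1,0.1],"turn":0,"claw":0.5}
    - {"delta_pos":[6.2,-0.1,0.1],"turn":0,"claw":0.5}
    - {"delta_pos":[6.6,-0.1,0.1],"turn":0,"claw":0.5}
    - {"delta_pos":[6.6,-0.1,0.1],"turn":0,"claw":0.5}

```text
time: 2.45
tool_pos: [0.5458, -0.0353, 0.0981]
tcp_rot: [[-0.001, 0.498, 0.867], [0.0, 0.867, -0.498], [-1.0, -0.0, -0.001]]
ft_force: [-0.8, -0.3, 1.0]
width: 0.0426
```

```bash
python3 -c "
from h import *
to([.5455,-.0365,.098])
p,d=viewer.read_camera('side'); cv2.imwrite('pics/s2.png',cv2.resize(p[130:230,240:370],None,fx=6,fy=6))"
```

```text
t 2.45 tcp [0.5458, -0.0353, 0.0981] zang -29.84 F [-0.8, -0.3, 1.0] w 0.0426 q6 [-6.9, 29.5, 111.8, -0.0, 38.7, 23.0]
delta cm [ 0.01 -0.12  0.03]
```

View pics/s2.png

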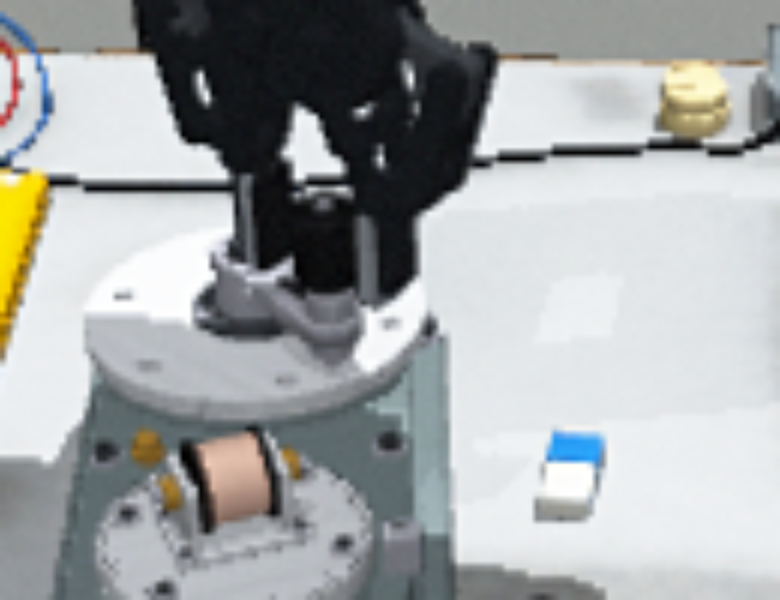

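```bash
python3 -c "
from h import *
T,R=st()
c=lambda q:(q-[240,130])*6
print(c(px('side',[T[0],T[1],.131])))
for s in(-1,1):
  for y in(-.011,.011):
    print(s,y,c(px('side',T+R[:,2]*s*.0213+R[:,1]*y)), c(px('side',T+R[:,2]*s*.0213+R[:,1]*y-R[:,0]*.03)))
print(plane('side',[293.7+0,163.9],.131))
"
```

```text
t 2.5 tcp [0.546, -0.0354, 0.0985] zang -29.85 F [0.0, -0.5, 0.6] w 0.0426 q6 [-6.9, 29.4, 111.8, 0.0, 38.8, 23.0]
[[317.67748108 207.39893472]]
-1 -0.011 [[389.82080833 291.56248651]] [[386.39740326 216.71963853]]
-1 0.011 [[352.2331785  318.92130159]] [[348.03209647 243.30631007]]
1 -0.011 [[294.37547195 259.0333841 ]] [[289.27945177 185.32469675]]
1 0.011 [[256.07260001 285.22088778]] [[250.17558406 210.75552148]]
[[ 0.54485919 -0.03834731  0.131     ]]
```

The knob is within about 1 mm of the jaw centre, so I'm closing.

play_rows:
  rows:
    - {"delta_pos":[0,-0.12,0],"turn":0,"claw":0.4}
    - {"delta_pos":[0,-0.15,0],"turn":0,"claw":0.25}
    - {"delta_pos":[0,-0.15,0],"turn":0,"claw":0.2}
    - {"delta_pos":[0,-0.15,0],"turn":0,"claw":0.2}
    - {"delta_pos":[0,-0.15,0],"turn":0,"claw":0.2}
    - {"delta_pos":[0,-0.15,0],"turn":0,"claw":0.2}

```text
time: 3.1
tool_pos: [0.5453, -0.0368, 0.0988]
tcp_rot: [[0.0, 0.498, 0.867], [-0.0, 0.867, -0.498], [-1.0, 0.0, 0.0]]
ft_force: [-2.1, 2.2, 6.1]
width: 0.0252
```

play_rows:
  rows:
    - {"delta_pos":[0,0,0],"turn":0,"claw":0.1}
    - {"delta_pos":[0,0,0],"turn":0,"claw":0.1}
    - {"delta_pos":[0,0,0],"turn":0,"claw":0.1}

```text
time: 3.4
tool_pos: [0.5454, -0.0368, 0.0988]
tcp_rot: [[0.0, 0.498, 0.867], [-0.0, 0.867, -0.498], [-1.0, 0.0, 0.0]]
ft_force: [-1.8, 1.4, 6.0]
width: 0.0252
```

play_rows:
  rows:
    - {"delta_pos":[-0.2,0,0],"turn":0,"claw":0.1}
    - {"delta_pos":[-0.4,0,0],"turn":0,"claw":0.1}
    - {"delta_pos":[-0.6,0,0],"turn":0,"claw":0.1}
    - {"delta_pos":[-0.7,0,0],"turn":0,"claw":0.1}
    - {"delta_pos":[-0.7,0,0],"turn":0,"claw":0.1}
    - {"delta_pos":[-0.7,0,0],"turn":0,"claw":0.1}

```text
time: 4.0
tool_pos: [0.5451, -0.0368, 0.1054]
tcp_rot: [[-0.0, 0.498, 0.867], [0.0, 0.867, -0.498], [-1.0, -0.0, -0.0]]
ft_force: [-0.9, 2.1, -8.2]
width: 0.0254
```

```bash
python3 -c "
from h import *
st()
p,d=viewer.read_camera('side'); cv2.imwrite('pics/s3.png',cv2.resize(p[130:230,240:370],None,fx=6,fy=6))"
```

```text
t 4.0 tcp [0.5451, -0.0368, 0.1054] zang -29.85 F [-0.9, 2.1, -8.2] w 0.0254 q6 [-7.0, 28.8, 111.7, -0.0, 39.6, 22.8]
```

View pics/s3.png

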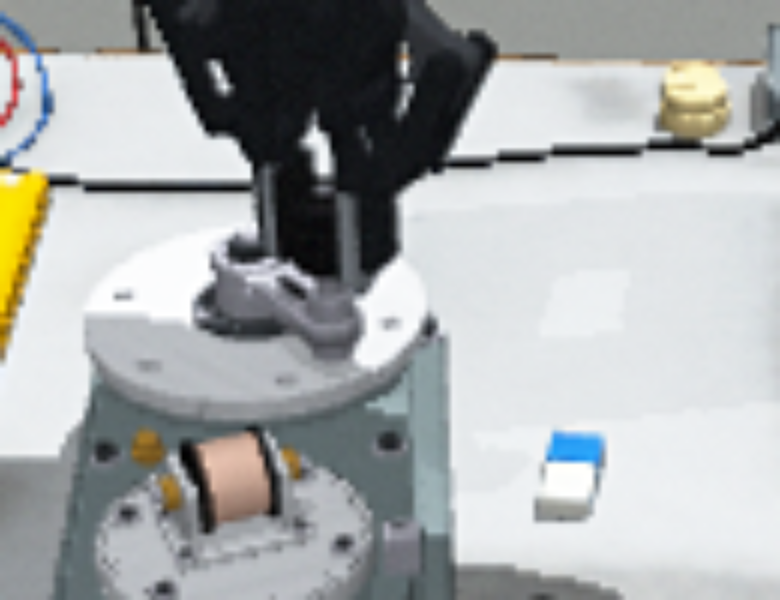

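```bash
cat >arc.py <<'E'
import sys
from h import *
def arc(th0,ths,r=.052):
    T,R=st()
    for t in ths:
        a,b=np.radians(th0),np.radians(t)
        d=np.array([r*(np.cos(b)-np.cos(a)),r*(np.sin(b)-np.sin(a)),0])
        print(t,np.round(R.T@d*100,2)[1:].tolist())
def ang():
    T,R=st(); f=np.load("fit.npy"); d=T[:2]-f[:2]; print("r",np.hypot(*d),"ang",np.degrees(np.arctan2(d[1],d[0]))%360)
    rad=d/np.hypot(*d);F=np.array(telemetry.get_obs()["ft_force"])[:2]; print("Fr",F@rad,"Ft(ccw)",F@[-rad[1],rad[0]])
E
python3 -c "
from arc import *
ang();arc(133.4,range(137,174,4))"
```

```text
t 4.05 tcp [0.5452, -0.0368, 0.1054] zang -29.85 F [-0.7, 0.1, -8.1] w 0.025 q6 [-7.0, 28.8, 111.7, -0.0, 39.6, 22.8]
r 0.05281171117061249 ang 133.37707874049826
Fr 0.5769110867147599 Ft(ccw) 0.4546943809709911
t 4.05 tcp [0.5452, -0.0368, 0.1054] zang -29.85 F [-0.7, 0.1, -8.1] w 0.025 q6 [-7.0, 28.8, 111.7, -0.0, 39.6, 22.8]
137 [-0.32, -0.08]
141 [-0.67, -0.15]
145 [-1.03, -0.2]
149 [-1.39, -0.22]
153 [-1.76, -0.21]
157 [-2.12, -0.18]
161 [-2.48, -0.13]
165 [-2.83, -0.05]
169 [-3.18, 0.06]
173 [-3.52, 0.19]
```

play_rows:
  rows:
    - {"delta_pos":[0,-0.32,-0.08],"turn":0,"claw":0.1}
    - {"delta_pos":[0,-0.67,-0.15],"turn":0,"claw":0.1}
    - {"delta_pos":[0,-1.03,-0.2],"turn":0,"claw":0.1}
    - {"delta_pos":[0,-1.39,-0.22],"turn":0,"claw":0.1}
    - {"delta_pos":[0,-1.76,-0.21],"turn":0,"claw":0.1}
    - {"delta_pos":[0,-2.12,-0.18],"turn":0,"claw":0.1}
    - {"delta_pos":[0,-2.48,-0.13],"turn":0,"claw":0.1}
    - {"delta_pos":[0,-2.48,-0.13],"turn":0,"claw":0.1}

```text
time: 4.85
tool_pos: [0.5313, -0.0581, 0.1054]
tcp_rot: [[-0.001, 0.498, 0.867], [-0.0, 0.867, -0.498], [-1.0, -0.0, -0.001]]
ft_force: [-3.3, 0.6, -7.5]
width: 0.0247
```

```bash
python3 -c "
from arc import *
ang();arc(161,range(165,202,4))"
```

```text
t 4.85 tcp [0.5313, -0.0581, 0.1054] zang -29.87 F [-3.3, 0.6, -7.5] w 0.0247 q6 [-9.5, 28.1, 113.2, -0.0, 38.8, 20.4]
r 0.05293044872092463 ang 161.25420083865387
Fr 3.346288314457768 Ft(ccw) 0.50928411191735
t 4.85 tcp [0.5313, -0.0581, 0.1054] zang -29.87 F [-3.3, 0.6, -7.5] w 0.0247 q6 [-9.5, 28.1, 113.2, -0.0, 38.8, 20.4]
165 [-0.35, 0.08]
169 [-0.7, 0.19]
173 [-1.04, 0.32]
177 [-1.37, 0.47]
181 [-1.69, 0.64]
185 [-1.99, 0.84]
189 [-2.28, 1.06]
193 [-2.56, 1.3]
197 [-2.81, 1.55]
201 [-3.05, 1.82]
```

play_rows:
  rows:
    - {"delta_pos":[0,-0.35,0.08],"turn":0,"claw":0.1}
    - {"delta_pos":[0,-0.7,0.19],"turn":0,"claw":0.1}
    - {"delta_pos":[0,-1.04,0.32],"turn":0,"claw":0.1}
    - {"delta_pos":[0,-1.37,0.47],"turn":0,"claw":0.1}
    - {"delta_pos":[0,-1.69,0.64],"turn":0,"claw":0.1}
    - {"delta_pos":[0,-1.99,0.84],"turn":0,"claw":0.1}
    - {"delta_pos":[0,-2.28,1.06],"turn":0,"claw":0.1}
    - {"delta_pos":[0,-2.56,1.3],"turn":0,"claw":0.1}
    - {"delta_pos":[0,-2.81,1.55],"turn":0,"claw":0.1}
    - {"delta_pos":[0,-2.81,1.55],"turn":0,"claw":0.1}

```text
time: 5.85
tool_pos: [0.5311, -0.0903, 0.1054]
tcp_rot: [[-0.0, 0.498, 0.867], [-0.0, 0.867, -0.498], [-1.0, -0.0, -0.0]]
ft_force: [-5.0, -2.4, -7.9]
width: 0.0251
```

```bash
python3 -c "
from arc import *
ang();arc(197,range(201,238,4))"
```

```text
t 5.85 tcp [0.5311, -0.0903, 0.1054] zang -29.86 F [-5.0, -2.4, -7.9] w 0.0251 q6 [-12.9, 28.3, 112.6, -0.0, 39.1, 17.0]
r 0.052564660004039324 ang 196.8099070688412
Fr 5.4587707179432154 Ft(ccw) 0.8828248749724972
t 5.85 tcp [0.5311, -0.0903, 0.1054] zang -29.86 F [-5.0, -2.4, -7.9] w 0.0251 q6 [-12.9, 28.3, 112.6, -0.0, 39.1, 17.0]
201 [-0.24, 0.27]
205 [-0.46, 0.56]
209 [-0.66, 0.87]
213 [-0.83, 1.18]
217 [-0.99, 1.51]
221 [-1.12, 1.85]
225 [-1.23, 2.2]
229 [-1.31, 2.55]
233 [-1.37, 2.91]
237 [-1.4, 3.27]
```

play_rows:
  rows:
    - {"delta_pos":[0,-0.27,0.25],"turn":0,"claw":0.1}
    - {"delta_pos":[0,-0.5,0.53],"turn":0,"claw":0.1}
    - {"delta_pos":[0,-0.7,0.84],"turn":0,"claw":0.1}
    - {"delta_pos":[0,-0.88,1.16],"turn":0,"claw":0.1}
    - {"delta_pos":[0,-1.04,1.49],"turn":0,"claw":0.1}
    - {"delta_pos":[0,-1.17,1.83],"turn":0,"claw":0.1}
    - {"delta_pos":[0,-1.28,2.19],"turn":0,"claw":0.1}
    - {"delta_pos":[0,-1.36,2.54],"turn":0,"claw":0.1}
    - {"delta_pos":[0,-1.42,2.9],"turn":0,"claw":0.1}
    - {"delta_pos":[0,-1.45,3.27],"turn":0,"claw":0.1}

```text
time: 6.85
tool_pos: [0.5527, -0.1188, 0.1056]
tcp_rot: [[0.0, 0.498, 0.867], [-0.0, 0.867, -0.498], [-1.0, 0.0, 0.0]]
ft_force: [-2.5, -0.9, -8.4]
width: 0.0252
```

```bash
python3 -c "
from arc import *
ang();arc(237,range(241,270,4))"
```

```text
t 6.85 tcp [0.5527, -0.1188, 0.1056] zang -29.85 F [-2.5, -0.9, -8.4] w 0.0252 q6 [-15.2, 29.9, 109.2, -0.0, 40.9, 14.7]
r 0.05223489924202479 ang 236.70178885622437
Fr 2.143764770498177 Ft(ccw) -1.5726960580363984
t 6.85 tcp [0.5527, -0.1188, 0.1056] zang -29.85 F [-2.5, -0.9, -8.4] w 0.0252 q6 [-15.2, 29.9, 109.2, -0.0, 40.9, 14.7]
241 [-0.01, 0.36]
245 [0.01, 0.73]
249 [0.05, 1.09]
253 [0.12, 1.44]
257 [0.22, 1.79]
261 [0.33, 2.14]
265 [0.47, 2.47]
269 [0.64, 2.79]
```

play_rows:
  rows:
    - {"delta_pos":[0,-0.02,0.36],"turn":0,"claw":0.1}
    - {"delta_pos":[0,0,0.73],"turn":0,"claw":0.1}
    - {"delta_pos":[0,0.04,1.09],"turn":0,"claw":0.1}
    - {"delta_pos":[0,0.1,1.44],"turn":0,"claw":0.1}
    - {"delta_pos":[0,0.2,1.79],"turn":0,"claw":0.1}
    - {"delta_pos":[0,0.31,2.14],"turn":0,"claw":0.1}
    - {"delta_pos":[0,0.31,2.14],"turn":0,"claw":0.1}
    - {"delta_pos":[0,0.31,2.14],"turn":0,"claw":0.1}

```text
time: 7.65
tool_pos: [0.573, -0.1266, 0.1056]
tcp_rot: [[0.001, 0.498, 0.867], [-0.0, 0.867, -0.498], [-1.0, 0.0, 0.001]]
ft_force: [0.5, 1.7, -8.1]
width: 0.025
```

```bash
python3 -c "
from arc import *
ang()
for n in('side','top'):
  p,d=viewer.read_camera(n); q=p[130:230,240:370] if n=='side' else p[110:210,310:440]
  cv2.imwrite(f'pics/{n}4.png',cv2.resize(q,None,fx=6,fy=6))"
```

```text
t 7.65 tcp [0.573, -0.1266, 0.1056] zang -29.85 F [0.5, 1.7, -8.1] w 0.025 q6 [-15.4, 31.3, 106.3, 0.0, 42.3, 14.4]
r 0.05211058342936251 ang 260.6481366378023
Fr -1.7913268607573969 Ft(ccw) 0.246128317679773
```

View pics/side4.png

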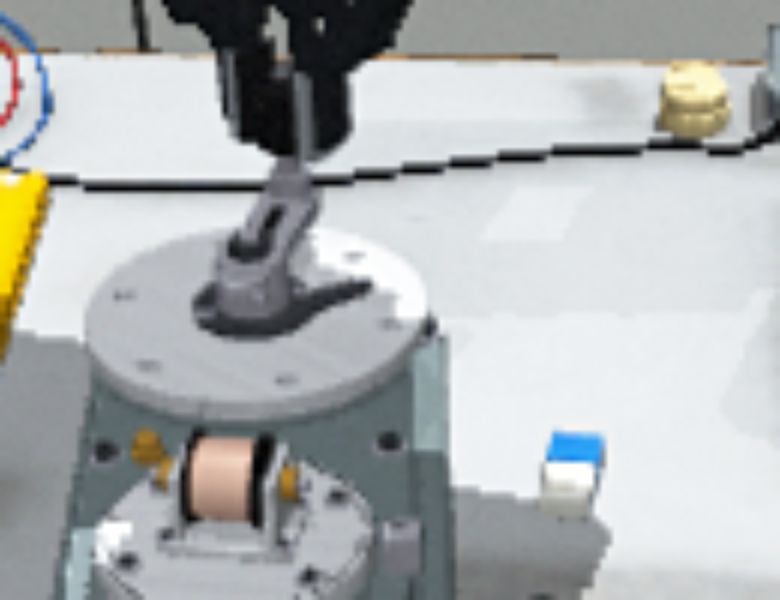

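View pics/top4.png

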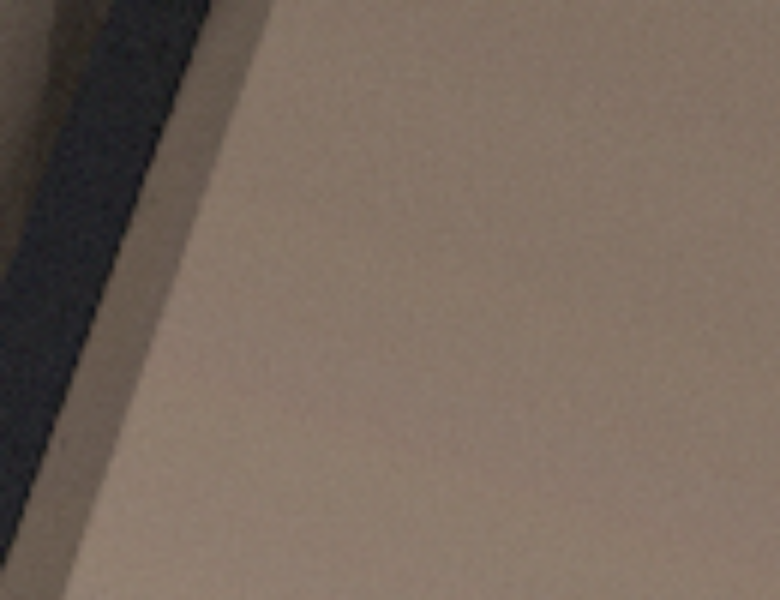

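The crank now stands at about 261°. In the side crop the bar points to (290,165) and the target hole is at (355,255), past the blade tip at (370,287). The coil table has turned as well. I'm lowering the pin onto the plate next, then opening slightly.

play_rows:
  rows:
    - {"delta_pos":[0.2,0,0],"turn":0,"claw":0.1}
    - {"delta_pos":[0.4,0,0],"turn":0,"claw":0.1}
    - {"delta_pos":[0.55,0,0],"turn":0,"claw":0.1}
    - {"delta_pos":[0.6,0,0],"turn":0,"claw":0.1}
    - {"delta_pos":[0.6,0,0],"turn":0,"claw":0.1}

```text
time: 8.25
tool_pos: [0.5726, -0.1266, 0.0996]
tcp_rot: [[0.0, 0.498, 0.867], [-0.0, 0.867, -0.498], [-1.0, 0.0, 0.0]]
ft_force: [0.3, 1.0, -3.0]
width: 0.0247
```

play_rows:
  rows:
    - {"delta_pos":[0,0,0],"turn":0,"claw":0.36}
    - {"delta_pos":[0,0,0],"turn":0,"claw":0.36}
    - {"delta_pos":[0,0,0],"turn":0,"claw":0.36}
    - {"delta_pos":[0.2,0,0],"turn":0,"claw":0.36}
    - {"delta_pos":[0.4,0,0],"turn":0,"claw":0.36}
    - {"delta_pos":[0.65,0,0],"turn":0,"claw":0.36}
    - {"delta_pos":[0.65,0,0],"turn":0,"claw":0.36}

```text
time: 8.95
tool_pos: [0.5723, -0.1265, 0.0926]
tcp_rot: [[-0.001, 0.498, 0.867], [0.0, 0.867, -0.498], [-1.0, -0.0, -0.001]]
ft_force: [-0.4, 0.3, -0.1]
width: 0.0308
```

```bash
python3 -c "
from arc import *
ang();arc(260.6,[258,256,254,252,250,248,246,244,242,240,238,236,234,232])
for n in('side',):
  p,d=viewer.read_camera(n); q=p[110:190,240:350] 
  cv2.imwrite(f'pics/{n}5.png',cv2.resize(q,None,fx=7,fy=7))"
```

```text
t 8.95 tcp [0.5723, -0.1265, 0.0926] zang -29.85 F [-0.4, 0.3, -0.1] w 0.0308 q6 [-15.4, 32.3, 106.8, 0.0, 40.9, 14.4]
r 0.05215334142813954 ang 259.86728021027494
Fr -0.20406330097010117 Ft(ccw) -0.486701446595186
t 8.95 tcp [0.5723, -0.1265, 0.0926] zang -29.85 F [-0.4, 0.3, -0.1] w 0.0308 q6 [-15.4, 32.3, 106.8, 0.0, 40.9, 14.4]
258 [-0.08, -0.22]
256 [-0.13, -0.4]
254 [-0.18, -0.57]
252 [-0.22, -0.75]
250 [-0.25, -0.93]
248 [-0.28, -1.11]
246 [-0.3, -1.29]
244 [-0.32, -1.47]
242 [-0.33, -1.65]
240 [-0.33, -1.83]
238 [-0.32, -2.01]
236 [-0.31, -2.19]
234 [-0.3, -2.37]
232 [-0.28, -2.55]
```

View pics/side5.png

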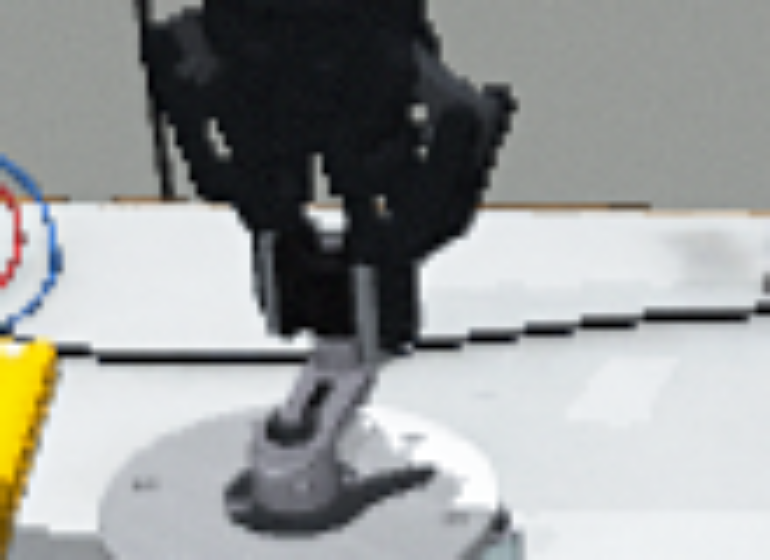

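play_rows:
  rows:
    - {"delta_pos":[0,-0.08,-0.22],"turn":0,"claw":0.36}
    - {"delta_pos":[0,-0.13,-0.4],"turn":0,"claw":0.36}
    - {"delta_pos":[0,-0.18,-0.57],"turn":0,"claw":0.36}
    - {"delta_pos":[0,-0.22,-0.75],"turn":0,"claw":0.36}
    - {"delta_pos":[0,-0.25,-0.93],"turn":0,"claw":0.36}
    - {"delta_pos":[0,-0.28,-1.11],"turn":0,"claw":0.36}
    - {"delta_pos":[0,-0.3,-1.29],"turn":0,"claw":0.36}
    - {"delta_pos":[0,-0.32,-1.47],"turn":0,"claw":0.36}
    - {"delta_pos":[0,-0.33,-1.65],"turn":0,"claw":0.36}
    - {"delta_pos":[0,-0.33,-1.83],"turn":0,"claw":0.36}

```text
time: 10.0
tool_pos: [0.5553, -0.1205, 0.0932]
tcp_rot: [[0.001, 0.498, 0.867], [-0.0, 0.867, -0.498], [-1.0, 0.0, 0.001]]
ft_force: [5.5, -3.1, -1.7]
width: 0.0307
```

```bash
python3 -c "
from arc import *
ang();arc(240,[239,238,237,236,235,234,233,232,231,230,229,228])
for n in('side',):
  p,d=viewer.read_camera(n); q=p[110:190,240:350] 
  cv2.imwrite(f'pics/{n}6.png',cv2.resize(q,None,fx=7,fy=7))"
```

```text
t 10.0 tcp [0.5553, -0.1205, 0.0932] zang -29.85 F [5.5, -3.1, -1.7] w 0.0307 q6 [-15.3, 31.1, 109.3, -0.0, 39.5, 14.6]
r 0.052289147474635915 ang 240.08621788221606
Fr -0.07179218156749402 Ft(ccw) 6.264304792572931
t 10.0 tcp [0.5553, -0.1205, 0.0932] zang -29.85 F [5.5, -3.1, -1.7] w 0.0307 q6 [-15.3, 31.1, 109.3, -0.0, 39.5, 14.6]
239 [0.0, -0.09]
238 [0.0, -0.18]
237 [0.01, -0.27]
236 [0.01, -0.36]
235 [0.02, -0.45]
234 [0.03, -0.54]
233 [0.04, -0.63]
232 [0.05, -0.72]
231 [0.07, -0.81]
230 [0.08, -0.9]
229 [0.1, -0.99]
228 [0.12, -1.08]
```

View pics/side6.png

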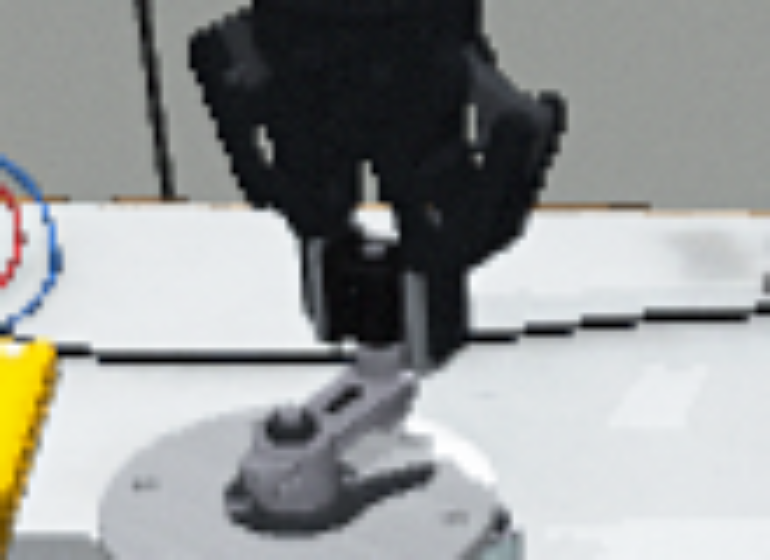

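play_rows:
  rows:
    - {"delta_pos":[0,0,-0.09],"turn":0,"claw":0.36}
    - {"delta_pos":[0,0,-0.18],"turn":0,"claw":0.36}
    - {"delta_pos":[0,0.01,-0.27],"turn":0,"claw":0.36}
    - {"delta_pos":[0,0.01,-0.36],"turn":0,"claw":0.36}
    - {"delta_pos":[0,0.02,-0.45],"turn":0,"claw":0.36}
    - {"delta_pos":[0,0.03,-0.54],"turn":0,"claw":0.36}

```text
time: 10.65
tool_pos: [0.5508, -0.1175, 0.0932]
tcp_rot: [[0.001, 0.498, 0.867], [-0.0, 0.867, -0.498], [-1.0, 0.0, 0.001]]
ft_force: [5.2, -2.3, -0.7]
width: 0.0307
```

```bash
python3 -c "
from arc import *
ang()"
```

```text
t 10.65 tcp [0.5508, -0.1175, 0.0932] zang -29.85 F [5.2, -2.3, -0.7] w 0.0307 q6 [-15.1, 30.8, 109.9, -0.0, 39.2, 14.7]
r 0.052246097081737594 ang 234.1147895457326
Fr -1.238284369370294 Ft(ccw) 5.5736280638754
```

play_rows:
  rows:
    - {"delta_pos":[0,0.0,-0.03],"turn":0,"claw":0.36}
    - {"delta_pos":[0,0.01,-0.06],"turn":0,"claw":0.36}
    - {"delta_pos":[0,0.01,-0.09],"turn":0,"claw":0.36}
    - {"delta_pos":[0,0.02,-0.12],"turn":0,"claw":0.36}

```text
time: 11.05
tool_pos: [0.5489, -0.1163, 0.0929]
tcp_rot: [[-0.001, 0.498, 0.867], [0.0, 0.867, -0.498], [-1.0, -0.0, -0.001]]
ft_force: [0.1, 0.2, -1.0]
width: 0.031
```

```bash
python3 -c "
from arc import *
ang()"
```

```text
t 11.05 tcp [0.5489, -0.1163, 0.0929] zang -29.85 F [0.1, 0.2, -1.0] w 0.031 q6 [-15.1, 30.8, 110.1, 0.0, 39.1, 14.8]
r 0.05252413279716309 ang 231.67779057760762
Fr -0.1814387869910591 Ft(ccw) -0.049068644048494016
```

play_rows:
  rows:
    - {"delta_pos":[0,0.0,-0.03],"turn":0,"claw":0.36}
    - {"delta_pos":[0,0.01,-0.06],"turn":0,"claw":0.36}

```text
time: 11.25
tool_pos: [0.5485, -0.116, 0.0929]
tcp_rot: [[-0.001, 0.498, 0.867], [0.0, 0.867, -0.498], [-1.0, -0.0, -0.001]]
ft_force: [0.2, 0.9, -0.7]
width: 0.0312
```

```bash
python3 -c "
from arc import *
ang()"
```

```text
t 11.25 tcp [0.5485, -0.116, 0.0929] zang -29.85 F [0.2, 0.9, -0.7] w 0.0312 q6 [-15.0, 30.8, 110.2, 0.0, 39.1, 14.8]
r 0.052474813842691356 ang 231.0833824398462
Fr -0.8076608847657482 Ft(ccw) -0.41842351403468014
```

The push force fell away, so I'm checking whether the pin dropped.

```bash
python3 -c "
from arc import *
p,d=viewer.read_camera('side'); q=p[110:190,240:350] 
cv2.imwrite('pics/side7.png',cv2.resize(q,None,fx=7,fy=7))"
```

```text
(no output)
```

View pics/side7.png

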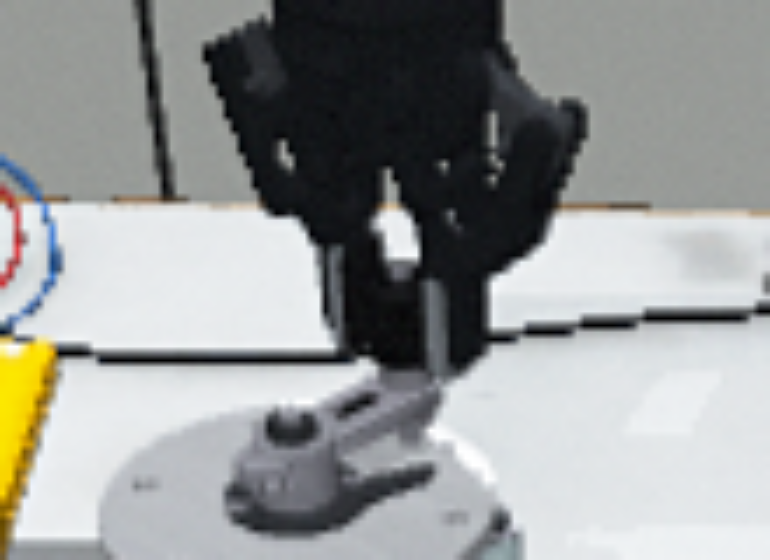

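The knob has dropped: its top in the side crop went from about (375,245) to (400,266), and the finger force is about zero. I'm opening and withdrawing straight up.

play_rows:
  rows:
    - {"delta_pos":[0,0,0],"turn":0,"claw":0.55}
    - {"delta_pos":[0,0,0],"turn":0,"claw":0.55}
    - {"delta_pos":[0,0,0],"turn":0,"claw":0.55}
    - {"delta_pos":[-0.5,0,0],"turn":0,"claw":0.55}
    - {"delta_pos":[-1.5,0,0],"turn":0,"claw":0.55}
    - {"delta_pos":[-3.5,0,0],"turn":0,"claw":0.55}
    - {"delta_pos":[-6,0,0],"turn":0,"claw":0.55}
    - {"delta_pos":[-9,0,0],"turn":0,"claw":0.55}
    - {"delta_pos":[-12,0,0],"turn":0,"claw":0.55}

```text
time: 12.2
tool_pos: [0.5489, -0.1162, 0.215]
tcp_rot: [[0.0, 0.498, 0.867], [-0.0, 0.867, -0.498], [-1.0, 0.0, 0.0]]
ft_force: [0.1, 0.1, -0.2]
width: 0.0467
```

play_rows:
  rows:
    - {"delta_pos":[-1,5,-1],"turn":0,"claw":0.55}
    - {"delta_pos":[-1,10,-2],"turn":0,"claw":0.55}
    - {"delta_pos":[-1,15,-3],"turn":0,"claw":0.55}
    - {"delta_pos":[-1,20,-5],"turn":0,"claw":0.55}
    - {"delta_pos":[-1,25,-8],"turn":0,"claw":0.55}
    - {"delta_pos":[-1,30,-11],"turn":0,"claw":0.55}
    - {"delta_pos":[-1,34,-14],"turn":0,"claw":0.55}
    - {"delta_pos":[-1,34,-14],"turn":0,"claw":0.55}

```text
time: 13.0
tool_pos: [0.5961, 0.2523, 0.224]
tcp_rot: [[0.001, 0.496, 0.868], [0.001, 0.868, -0.496], [-1.0, 0.001, 0.0]]
ft_force: [0.9, 0.3, -0.8]
width: 0.0471
```

```bash
python3 - <<'E'
from arc import *
st()
for n in('side','top'):
  p,d=viewer.read_camera(n); cv2.imwrite(f'pics/{n}8raw.png',p); np.save(f'{n}8.npy',d)
  q=p[130:230,240:370] if n=='side' else p[125:220,325:420]
  cv2.imwrite(f'pics/{n}8.png',cv2.resize(q,None,fx=6,fy=6,interpolation=cv2.INTER_CUBIC))
  v,u=np.mgrid[:400,:640];e,r=ray(n,np.c_[u.ravel(),v.ravel()]);P=(e+r*d.ravel()[:,None])[d.ravel()>0]
  f=np.load("fit.npy")
  m=(np.hypot(P[:,0]-.549,P[:,1]+.116)<.02)&(P[:,2]>.11)&(P[:,2]<.15); print(n,m.sum(),P[m].mean(0),np.percentile(P[m,2],[50,90]))
d=np.load('top0.npy');v,u=np.mgrid[:400,:640];e,r=ray('top',np.c_[u.ravel(),v.ravel()]);P=(e+r*d.ravel()[:,None])[d.ravel()>0]
m=(np.hypot(P[:,0]-.546,P[:,1]+.037)<.02)&(P[:,2]>.11)&(P[:,2]<.15);print("start",m.sum(),P[m].mean(0),np.percentile(P[m,2],[50,90]))
E
```

```text
t 13.0 tcp [0.5961, 0.2523, 0.224] zang -29.72 F [0.9, 0.3, -0.8] w 0.0471 q6 [20.2, 27.7, 92.3, 0.0, 59.9, 49.9]
side 113 [ 0.54725737 -0.11061695  0.12145098] [0.1237214  0.12722081]
top 188 [ 0.54830595 -0.11527226  0.12258704] [0.12304585 0.12497252]
start 192 [ 0.54417716 -0.03573137  0.12757364] [0.12836944 0.13050194]
```

View pics/side8.png

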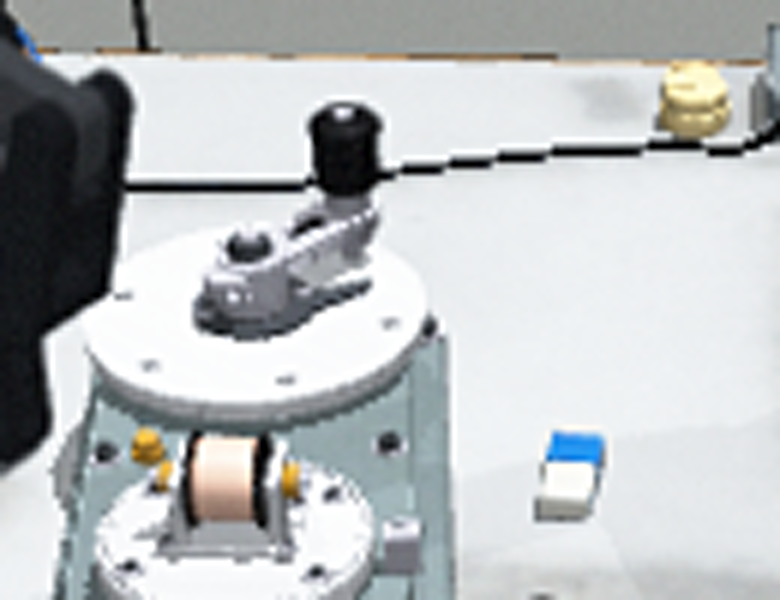

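View pics/top8.png

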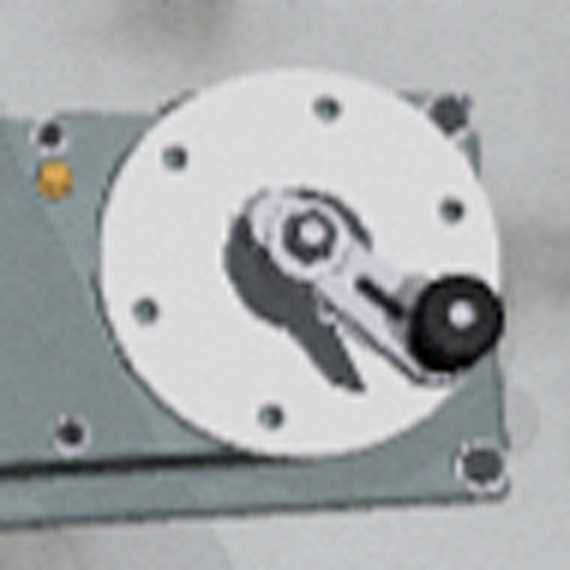

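The knob stands over the target hole, at (462,315) in the top crop. Its top is about 5.3 mm lower than when riding, so the pin is fully home. The eraser, the only bystander in the crops I viewed, looks untouched.

```bash
python3 -c "
from plant import ctrl
print(ctrl.job_done())"
```

```text
the job is handed in; nothing more can be done
None
```

I handed the job in at about 13 s of the 61 s allowed, with the pin down in the marked hole; no verdict was reported.

**What I did:** I drew the pin clear by its knob and wound the crank anticlockwise from about 133° to about 261°. That is some 29° past the hole, against about 11.5° of free play. I lowered the pin onto the plate and opened the fingers slightly. I then pushed the knob clockwise with one finger until the push force fell from about 6 N to 0, and withdrew.

**Last checks:**
- **Depth:** by the top camera's depth reading the knob is 5.3–5.5 mm lower than when riding, where fully home should be 5.5 mm. The side camera agreed only roughly, about 2 mm higher at the knob's top.
- **Position:** the knob stands over the marked hole, about 1 mm from its measured position. The hole is about 22 mm past the sector arm's edge.
- **Play:** I did not measure it directly. The crank came clockwise by about 28°, more than twice the play, before the pin dropped.
- **Forces:** the finger pushed with at most about 6 N. When I first closed on the knob, the wrist showed about 6 N upward. Added to the spring, that may have pressed the pin on the plate with about 12 N, below the 15 N limit, until I lifted it.
- **Bystanders:** the arm went nowhere near them and the eraser looks untouched. I did not recheck the hex key or pencil in the final pictures.

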